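Pin the retaining bar of a bottle carrier

ROBOT

A 6-joint arm with a two-finger parallel gripper is mounted at the origin on a cart in front of the work surface, level with it; the furniture and walls round the work are solid. World frame = base frame: x ahead of the robot, y to its left, z up, the work surface at z = 0. Lengths are in m, angles in degrees, forces in N, time in s.
With the tool pointing down it reaches from about 0.35 to 0.875 m from the base axis. Payload 4.2 kg.
Tool frame: the origin (TCP) lies on the centre line of the jaws, within the pads' length; the fingertips stand 25 mm ahead of it and the grasp point (between the pads) lies 6 mm ahead of it; z points along the fingers, y is the line along which they close (so a half turn about z gives the same grasp; the last joint's range is limited). The gripper opens to 87 mm and grips with 3 to 60 N. Pads are 19 mm wide; open, the fingers measure 117 mm over their backs; the gripper's body (75 mm by 190 mm) begins 51 mm behind the grasp point.
Start: joints at [-53.423, 22.042, 0.453, 0, -68.411, -14.817], TCP at [0.232, -0.58, 0.248] pointing down, gripper open.
Joint ranges: [-179.83, 179.83], [-69.29, 118.12], [-61.27, 80.66], [-181.25, 117.63], [-171.15, -9.14], [-177.46, 177.46]. Speed limits (degrees/s): [159.86, 159.86, 180, 180, 180, 180].

INTERFACE

Orientations are given as a 3x3 rotation matrix whose columns are the frame's x, y, z axes.
In Python, from station import r gives the robot as it stands.
- The arm moves only by the tool move_arm, never from a script. Its argument "series" is a list of rows, each an object with "grip": the opening, from 0 (shut) to 1 (fully open); "xyz": the shift along the tool's x, y, z in mm, a list of three; "angular": the turn, a rotation vector about the tool's x, y, z in rad, a list of three. A call has 1 to 10 rows; each row is the pose to reach, as a shift and turn from the pose commanded when the call began, along the tool's axes at that moment; what a row does not reach only later rows make up. A row lasts 1/10 s, in which the tool goes at most 50 mm and 8.59 degrees, less where a joint would pass 70% of its speed; a pose out of reach is approached as far as the arm can. A call with a gripper value outside its range is refused whole. The fingers move at their own pace and stop on an object; the grip force is fixed at half the most. Time passes only in rows, so rows that repeat a pose let the fingers close. It gives the time, the measured TCP pose, the force, the opening and the grip force at its end, in the units of the state.
- r.sense(): the state, without advancing time (a new reading comes with each control period).
- r.capture(name): name is "side" or "top" or "wrist"; returns a dict with "img" (400x640x3 uint8, red, green, blue), "camera_matrix" (3x3 intrinsics, pixels), "k1" (the pictures are not rectified: a ray, as slopes to the right and down, at radius r is drawn at 1 + k1 r^2 times it, then the intrinsics apply), "rvec" (rotation vector, rad) and "tvec" (3), from world to camera coordinates, as OpenCV has them; the wrist camera has in their place "hand_eye" (4x4, takes a point from camera to tool coordinates, whose origin is the TCP and whose axes are the flange's). Camera axes: x right, y down, z forward; pixel columns grow to the right and rows downward; lengths in m; the calibration is good to about 2 mm. A picture is of the moment at which its call begins: read the wrist's pose just before it. There is no depth.
- r.finish_job(): hands the job in; it is judged then, once.
The state is a dict: "time_s": time; "joints": joint angles; "joint_velocities": joint speeds; "effort": joint torques, N m; "tcp_pos": TCP position; "ee_rot": TCP orientation; "wrist_force": force on the tool from outside, world axes, zero at the start; "moment": the same for the moment, N m; "gripper_width": opening from 0.0 (shut) to 1.0 (fully open); "gripper_force": force on a finger pad.
Only numpy, scipy, OpenCV 4.12 (cv2) and the standard library are available. Lean on these libraries where they do the work, as an engineer would, in place of code of your own. Each camera call takes 0.05 s, during which the arm holds its last target. There are 200 camera calls.

TASK

First swing the blue retaining bar of the bottle carrier shut so that its eye lies over the steel keeper plate. Then take the red-knobbed locking pin from its stand and thread it down through the bar's eye and the keeper's hole, feeling gently for the keeper's hole with the bar in tow because the two holes do not line up by themselves, until the knob sits fully home on the bar, and let go. Do not force the pin, and leave the bottles and the other things standing where they are.

Things in the scene. Friction and masses are not known exactly. Their poses are not given: they have to be found in the camera images.
- carrier: aluminium bottle carrier, fixed; tray 130 x 188 mm, x from -60 to 70, y from -106 to 82 mm; origin on the worktop, x to its back (roughly away from the robot), y left, z up. Its front is closed by the blue bar. A grey cheek at its right front (top 62 mm) carries the steel keeper plate. Two bottles stand in the tray at x = 15, y = +32 and -32 mm, tops at 108 mm
- keeper_ref (a point): fixed point at carrier (-34, -65, 62) mm, axes as carrier. Steel keeper plate: 58 mm along x, 42 along y, 12 thick, top face at this height, free below to 8 mm above the worktop; 14 mm through hole, hardly bevelled. It is screwed tight through slots: the hole lies 5 to 27 mm in front of this point (along carrier -x), exactly at it in y; not measured, must be felt
- bar (a joint): blue bar's hinge, upright axis, rad: 0 = fully back against its stop, eye near keeper_ref; 0.12 = straight across the carrier's front (along carrier -y); grows as the free end swings out to the front (-x), at most 1.2. Stays where left (friction 0.2 N m: about 1.5 N moves the eye). The holes line up somewhere from 0.03 to 0.21
- bar_hinge (a point): point on the bar's hinge axis at the bar's top face, 75 mm above the worktop (carrier x = -50, y = 65 mm); axes turn with the bar
- bar_eye (a point): centre of the hole in the bar's eye, at its top face, 75 mm above the worktop, 130 mm from the hinge axis; axes turn with the bar (-y from hinge to eye). Eye: block 36 x 36 mm, 14 mm upright through hole, mouth bevelled 3 mm. Bar and eye are 63 to 75 mm above the worktop, the bar 10 mm thick; the eye passes 1 mm above the keeper
- pin: locking pin, about 80 g, upright in its stand; origin at the centre of its lower tip, z up along it. Steel shaft 12 mm thick from 0 to 40 mm, tip bevelled (9.6 mm wide, full from 1.4 mm up), then a round red knob 25 mm thick from 40 to 74 mm, to be held. Fully home, the knob rests on the bar's eye and the tip is 40 mm below the eye's top, 35 mm above the worktop
- pin_tip (a point): centre of the pin's lower tip, same as the pin's origin, axes as the pin's
- pin_stand: grey block 70 x 70 x 34 mm, fixed, origin under its centre; the pin stands in the middle, 25 mm deep in a loose 16 mm hole, its tip 9 mm and the underside of its knob 49 mm above the worktop. A tall glass desiccator stands between stand and carrier and a large centrifuge right of the stand: travel in front of them, at about 0.4 m from the base
- bottle_17: white bottle 46 mm wide, 100 mm high, standing in the carrier on the left, origin under its centre
- bottle_15: white bottle 46 mm wide, 100 mm high, standing in the carrier on the right, origin under its centre
- grease_tin: small tin with blue lid, 57 mm wide, 41 mm high, standing behind the pin stand, origin under its centre
- weighing_bottle: low glass weighing bottle with lid, 48 mm wide, 47 mm high, standing behind the carrier, origin under its centre
Things that resemble listed ones, but are neither listed nor needed, are in the scene too. What is shaped like the bottle_15 but pink is not meant.

How it is judged (in metres and radians):
On the way, in this order (a step that is already met when the one before it is completed fails the run):
1. the bar is swung shut, its eye over the keeper (joint below 0.3 rad) (value of joint bar below 0.3 rad), for 0.1 s.
2. the pin's tip has entered the bar's eye by 4 mm (z of pin_tip in the frame of bar_eye below -0.004 m and horizontal distance between pin_tip and bar_eye below 0.004 m), for 0.1 s.
At the end, for the whole second after the job is handed in: Pin at rest, upright within 0.12 rad, through bar eye and keeper hole: tip at least 37.5 mm below the eye's top (knob home), within 5 mm of the eye's axis and of keeper_ref's line, 1.5 to 30.5 mm in front of keeper_ref; both carrier bottles upright within 0.15 rad (z of pin_tip in the frame of bar_eye below -0.0375 m and horizontal distance between pin_tip and bar_eye below 0.005 m and x of pin_tip in the frame of keeper_ref between -0.0305 and -0.0015 m and y of pin_tip in the frame of keeper_ref between -0.005 and 0.005 m and angle between pin's own z axis and vertical below 0.12 rad and linear speed of pin below 0.02 m/s and angle between each of bottle_17, bottle_15's own z axis and vertical below 0.15 rad); the robot touches nothing.
It fails at once if the pin is forced: more than 40 N between the pin and the carrier with its bar and keeper (contact force between pin and carrier above 40 N).
It fails at once if a bottle in the carrier is moved more than 30 mm or tipped (distance of any of bottle_17, bottle_15 from where it was at the start of the episode above 0.03 m or angle between any of bottle_17, bottle_15's own z axis and vertical above 0.4 rad).
It fails at once if the grease tin or the weighing bottle is moved more than 30 mm (distance of any of grease_tin, weighing_bottle from where it was at the start of the episode above 0.03 m).
It also fails if it takes over 72 s, if anything falls off the work surface, if the arm or the gripper's body presses on something with over 40 N, if the wrist force passes 120 N, or if a joint passes its speed limit or range.

## Working session

There is one attempt and no reset: what is moved stays moved. The work goes in short steps, Python scripts to look and compute and a tool call to move; the robot and the scene stay as the last step left them, time stands still between calls to the robot, and variables do not carry over. Pictures are saved under pics/ and viewed, at most 14 in all, crops included, and the job is handed in when it is done.

Besides the shell and the picture viewer there is one more tool, called after "Request:" by a JSON object that holds its "api" and its "payload". move_arm: Moves the arm, as the interface text tells. Its arguments: {"type":"object","properties":{"series":{"type":"array"}},"required":["series"]}

```bash
mkdir -p pics; ls
python3 - <<'E'
from station import r
import cv2
s=r.sense(); print({k:s[k] for k in('time_s','tcp_pos','ee_rot','wrist_force','gripper_width')})
for n in('side','top'):
    c=r.capture(n); cv2.imwrite(f'pics/{n}0.png',c['img'][:,:,::-1]); print(n,c['camera_matrix'],c['k1'],c['rvec'],c['tvec'])
E
```

```text
pics
{'time_s': 0.0, 'tcp_pos': array([ 0.23149222, -0.57993062,  0.24647084]), 'ee_rot': array([[-9.28841032e-01, -3.70477437e-01, -8.97575209e-04],
       [-3.70478514e-01,  9.28838862e-01,  2.00984149e-03],
       [ 8.91018109e-05,  2.19935557e-03, -9.99997577e-01]]), 'wrist_force': array([ 0.06555602, -0.16541379, -0.44343582]), 'gripper_width': 0.998273782284357}
side [[427.60226837   0.         308.04114747]
 [  0.         427.60226837 195.6450873 ]
 [  0.           0.           1.        ]] -0.0003338148177029893 [ 1.97935749  1.78446438 -0.53625226] [-0.20380735 -0.43757829  1.33403867]
top [[379.38390851   0.         320.07896375]
 [  0.         379.38390851 201.38121045]
 [  0.           0.           1.        ]] 0.030041370011794136 [ 2.19018494 -2.14725951  0.09180601] [0.13058442 0.61103858 1.03550011]
```

View pics/top0.png

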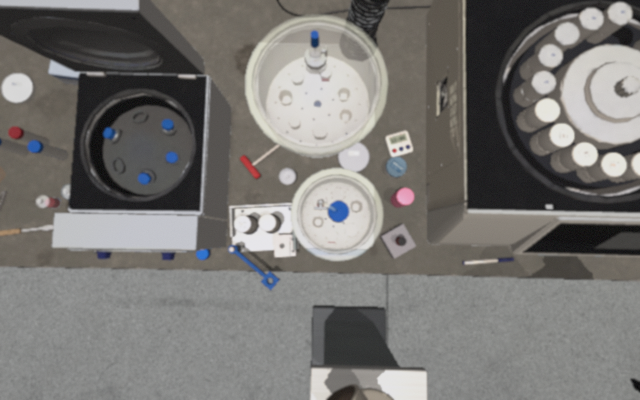

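View pics/side0.png

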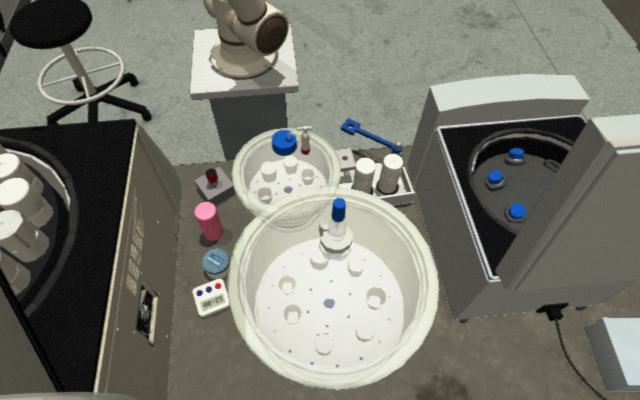

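The top view shows the carrier at (262,228), with the open bar's hinge near (236,249) and its eye at (270,281). The pin stand is at (399,241). The side view shows the same stand at (214,182), with the pink decoy next to it, and the eye at (350,127).

```bash
cat > h.py <<'E'
from station import r
import numpy as np, cv2
def cam(n):
    """returns img, K, k1, R (cam->world), t (cam centre in world)"""
    s=r.sense(); c=r.capture(n)
    if n=='wrist':
        H=np.array(c['hand_eye']); Rt=np.array(s['ee_rot'])
        R=Rt@H[:3,:3]; t=Rt@H[:3,3]+s['tcp_pos']
    else:
        R=cv2.Rodrigues(np.array(c['rvec']))[0].T; t=-R@np.array(c['tvec']).ravel()
    return c['img'],np.array(c['camera_matrix']),c['k1'],R,t
def ray(C,uv):
    u=cv2.undistortPoints(np.array([[uv]],float),C[1],np.array([C[2],0,0,0.]))[0,0]
    return C[4],C[3]@np.array([u[0],u[1],1])
def onz(C,uv,z):
    o,d=ray(C,uv); return o+d*(z-o[2])/d[2]
def cross(C1,a,C2,b):
    o1,d1=ray(C1,a);o2,d2=ray(C2,b)
    s=np.linalg.lstsq(np.c_[d1,-d2],o2-o1,rcond=None)[0]
    p,q=o1+s[0]*d1,o2+s[1]*d2; return (p+q)/2,np.linalg.norm(p-q)
def proj(C,p):
    q=C[3].T@(np.array(p)-C[4]); u=q[:2]/q[2]; u=u*(1+C[2]*(u@u)); return C[1][:2,:2]@u+C[1][:2,2]
def blobs(img,kind,amin=15):
    h=cv2.cvtColor(img,cv2.COLOR_RGB2HSV).astype(int); H,S,V=h[...,0],h[...,1],h[...,2]
    m={'blue':(abs(H-110)<14)&(S>130)&(V>50),'red':((H<9)|(H>171))&(S>130)&(V>40)}[kind]
    n,l,st,ce=cv2.connectedComponentsWithStats(m.astype(np.uint8))
    return [(st[i],ce[i],l==i) for i in range(1,n) if st[i][4]>=amin]
E
python3 - <<'E'
from h import *
np.set_printoptions(precision=4,suppress=True)
for n in('top','side'):
    C=cam(n); print(n,C[4])
    for k in('blue','red'):
        for st,ce,m in blobs(C[0],k): print(k,st,ce,onz(C,ce,.07))
    if n=='top':
        for uv in((236,249),(270,281),(297,205),(230,205),(230,249),(297,257)): print(uv,onz(C,uv,.07))
E
```

```text
top [0.5086 0.1317 1.0894]
blue [312  31   6  16  79] [314.3291  38.2911] [1.0623 0.1676 0.07  ]
blue [162 119  11  11  95] [167.1263 124.0737] [0.8094 0.5662 0.07  ]
blue [102 127  13  12 117] [107.812  132.5726] [0.782  0.7256 0.07  ]
blue [ 28 140  14  13 135] [ 34.563  146.1926] [0.7395 0.9181 0.07  ]
blue [166 152  12  11 104] [171.4231 156.9712] [0.7182 0.5496 0.07  ]
blue [138 173  13  11 110] [143.9    178.1091] [0.6585 0.6205 0.07  ]
blue [329 202  19  19 272] [338.4338 211.2206] [0.5789 0.0923 0.07  ]
blue [234 246  44  43 229] [258.3843 270.4629] [0.4173 0.3021 0.07  ]
blue [196 249  14  11 108] [202.5926 253.8981] [0.458  0.4521 0.07  ]
red [  9 127  14  11 124] [ 15.3468 132.1935] [0.7768 0.972  0.07  ]
red [240 156  20  23 158] [249.7152 166.5506] [0.696  0.3357 0.07  ]
(236, 249) [0.4726 0.3639 0.07  ]
(270, 281) [0.3905 0.2704 0.07  ]
(297, 205) [0.5935 0.2043 0.07  ]
(230, 205) [0.59  0.385 0.07 ]
(230, 249) [0.4723 0.3799 0.07  ]
(297, 257) [0.4547 0.2006 0.07  ]
side [1.1111 0.0956 0.8769]
blue [342 119  60  34 371] [366.1563 133.7466] [0.4191 0.3076 0.07  ]
blue [272 130  24  25 489] [283.5194 142.2965] [0.4249 0.1013 0.07  ]
blue [509 148  16  11 149] [515.9799 152.9463] [0.5173 0.6547 0.07  ]
blue [487 170  16  14 179] [494.7039 176.3855] [0.5792 0.5805 0.07  ]
blue [333 198  12  24 246] [338.3211 209.248 ] [0.6294 0.208  0.07  ]
blue [509 203  17  16 207] [516.9758 210.7053] [0.6743 0.5976 0.07  ]
red [302 150   7   4  23] [305.     151.3478] [0.4588 0.1509 0.07  ]
red [206 172  11  11  82] [211.8537 177.5   ] [ 0.5132 -0.0717  0.07  ]
red [198 213  24  27 391] [211.1304 227.2711] [ 0.6457 -0.0705  0.07  ]
red [215 283   6   5  22] [217.5    285.2727] [ 0.7792 -0.0551  0.07  ]
```

Request:
{"api": "move_arm", "payload": {"series": [{"grip": 0, "xyz": [-191, 268, 0], "angular": [0, 0, 0.379]}, {"grip": 0, "xyz": [-191, 268, 0], "angular": [0, 0, 0.379]}, {"grip": 0, "xyz": [-191, 268, 0], "angular": [0, 0, 0.379]}, {"grip": 0, "xyz": [-191, 268, 0], "angular": [0, 0, 0.379]}, {"grip": 0, "xyz": [-191, 268, 0], "angular": [0, 0, 0.379]}, {"grip": 0, "xyz": [-191, 268, 0], "angular": [0, 0, 0.379]}, {"grip": 0, "xyz": [-191, 268, 0], "angular": [0, 0, 0.379]}, {"grip": 0, "xyz": [-191, 268, 0], "angular": [0, 0, 0.379]}, {"grip": 0, "xyz": [-191, 268, 0], "angular": [0, 0, 0.379]}]}}

```text
time_s: 1.1
tcp_pos: [0.31, -0.2603, 0.2478]
ee_rot: [[-1.0, -0.003, 0.001], [-0.003, 1.0, -0.0], [-0.001, -0.0, -1.0]]
wrist_force: [0.1, -0.3, -0.4]
gripper_width: 0.263
gripper_force: 0.0
```

Run:
```python
from h import *
np.set_printoptions(precision=4,suppress=True)
c=r.capture('wrist'); print(c['hand_eye'],c['camera_matrix'],c['k1']); s=r.sense(); print(s['tcp_pos'],s['ee_rot'],s['joints'])
A=cam('top');B=cam('side')
pick=lambda C,k,x,y:min(blobs(C[0],k),key=lambda b:np.hypot(*(b[1]-[x,y])))[1]
print('lidknob',cross(A,(338.4,211.2),B,(283.5,142.3)))
print('rim left/right/front at z .15,.2', [onz(A,u,z) for u in((292,214),(384,214),(338,261)) for z in(.1,.2)])
print('pin',cross(A,(400,240),B,(211.8,177.5)))
```

```text
[[-0.0016 -0.9542 -0.2991  0.0821]
 [ 1.     -0.0018  0.0006  0.0016]
 [-0.0011 -0.2991  0.9542 -0.138 ]
 [ 0.      0.      0.      1.    ]] [[338.7391   0.     314.502 ]
 [  0.     338.7391 200.7569]
 [  0.       0.       1.    ]] -0.051096085258306466
[ 0.3099 -0.2609  0.2477] [[-1.     -0.0013  0.0003]
 [-0.0013  1.     -0.0002]
 [-0.0003 -0.0002 -1.    ]] [-16.8495  -0.1227 -27.8708   0.0097 -62.2321 -73.0829]
lidknob (array([0.5674, 0.0995, 0.2376]), np.float64(0.001176263241908778))
rim left/right/front at z .15,.2 [array([0.5672, 0.2146, 0.1   ]), array([0.5612, 0.2062, 0.2   ]), array([ 0.5719, -0.0253,  0.1   ]), array([ 0.5655, -0.0094,  0.2   ]), array([0.4482, 0.0926, 0.1   ]), array([0.4543, 0.0966, 0.2   ])]
pin (array([ 0.5053, -0.0745,  0.0593]), np.float64(0.0008248249611191952))
```

Request:
{"api": "move_arm", "payload": {"series": [{"grip": 0, "xyz": [-60, 50, 0], "angular": [0, 0, 0]}, {"grip": 0, "xyz": [-60, 100, 0], "angular": [0, 0, 0]}, {"grip": 0, "xyz": [-60, 150, 0], "angular": [0, 0, 0]}, {"grip": 0, "xyz": [-60, 190, 0], "angular": [0, 0, 0]}, {"grip": 0, "xyz": [-60, 190, 0], "angular": [0, 0, 0]}, {"grip": 0, "xyz": [-60, 190, 0], "angular": [0, 0, 0]}, {"grip": 0, "xyz": [-60, 190, 0], "angular": [0, 0, 0]}]}}

```text
time_s: 1.95
tcp_pos: [0.3697, -0.0715, 0.2474]
ee_rot: [[-1.0, 0.0, -0.001], [0.0, 1.0, -0.0], [0.001, -0.0, -1.0]]
wrist_force: [0.2, -0.0, -0.4]
gripper_width: 0.005
gripper_force: 0.0
```

Run:
```python
from h import *
import pickle
np.set_printoptions(precision=4,suppress=True)
C=cam('wrist'); pickle.dump(C,open('w1.pkl','wb')); cv2.imwrite('pics/w1.png',C[0][:,:,::-1]); print(r.sense()['tcp_pos'])
for st,ce,m in blobs(C[0],'red',60): print(st,ce,onz(C,ce,.07),proj(C,(.505,-.0745,.083)))
```

```text
[ 0.3696 -0.0719  0.2474]
```

Request:
{"api": "move_arm", "payload": {"series": [{"grip": 0, "xyz": [0, 50, 0], "angular": [0, 0, 0]}, {"grip": 0, "xyz": [0, 100, 0], "angular": [0, 0, 0]}, {"grip": 0, "xyz": [0, 150, 0], "angular": [0, 0, 0]}, {"grip": 0, "xyz": [0, 200, 0], "angular": [0, 0, 0]}, {"grip": 0, "xyz": [10, 250, 0], "angular": [0, 0, 0]}, {"grip": 0, "xyz": [20, 300, 0], "angular": [0, 0, 0]}, {"grip": 0, "xyz": [20, 330, 0], "angular": [0, 0, 0]}, {"grip": 0, "xyz": [20, 330, 0], "angular": [0, 0, 0]}, {"grip": 0, "xyz": [20, 330, 0], "angular": [0, 0, 0]}]}}

```text
time_s: 2.9
tcp_pos: [0.3501, 0.2585, 0.2469]
ee_rot: [[-1.0, 0.001, -0.001], [0.001, 1.0, -0.002], [0.001, -0.002, -1.0]]
wrist_force: [1.2, -0.8, 0.8]
gripper_width: 0.006
gripper_force: 0.0
```

Run:
```python
from h import *
import pickle
np.set_printoptions(precision=4,suppress=True)
C=cam('wrist'); pickle.dump(C,open('w2.pkl','wb')); cv2.imwrite('pics/w2.png',C[0][:,:,::-1]); print(r.sense()['tcp_pos'])
for st,ce,m in blobs(C[0],'blue',60): print(st,ce,onz(C,ce,.075))
```

```text
[0.35   0.2579 0.2471]
[ 303  200   79   60 1557] [335.1452 229.4277] [0.3946 0.2803 0.075 ]
[470 241  33  30 765] [486.1765 255.3438] [0.424 0.436 0.075]
```

View pics/w1.png

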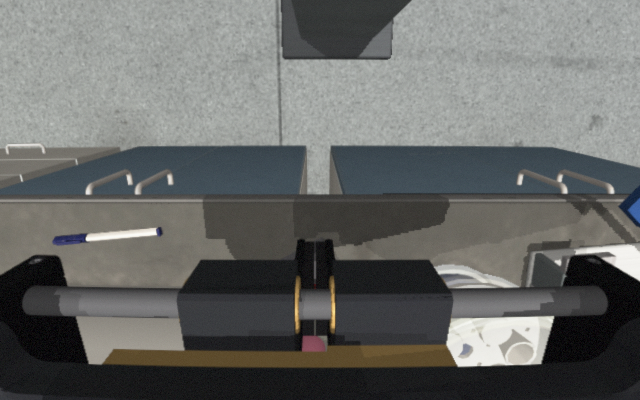

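View pics/w2.png

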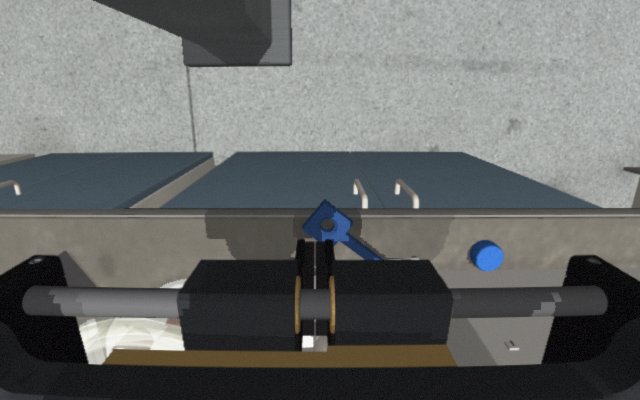

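w1: the pin is hidden behind the gripper, with only a bit of pink showing at (314,344). w2: the eye's hole is at (328,225), with the bar running behind the gripper. The clear view lies on the tool's +x side, so I'll turn the tool by about 160°.

Request:
{"api": "move_arm", "payload": {"series": [{"grip": 0, "xyz": [0, 0, 0], "angular": [0, 0, -1.4]}, {"grip": 0, "xyz": [0, 0, 0], "angular": [0, 0, -1.4]}, {"grip": 0, "xyz": [0, 0, 0], "angular": [0, 0, -1.4]}, {"grip": 0, "xyz": [0, 0, 0], "angular": [0, 0, -1.4]}, {"grip": 0, "xyz": [0, 0, 0], "angular": [0, 0, -1.4]}, {"grip": 0, "xyz": [0, 0, 0], "angular": [0, 0, -1.4]}, {"grip": 0, "xyz": [0, 0, 0], "angular": [0, 0, -1.4]}, {"grip": 0, "xyz": [0, 0, 0], "angular": [0, 0, -1.4]}, {"grip": 0, "xyz": [0, 0, 0], "angular": [0, 0, -1.4]}, {"grip": 0, "xyz": [0, 0, 0], "angular": [0, 0, -1.4]}]}}

```text
time_s: 3.95
tcp_pos: [0.35, 0.2573, 0.2476]
ee_rot: [[-0.169, -0.986, -0.0], [-0.986, 0.169, -0.0], [0.0, 0.0, -1.0]]
wrist_force: [0.5, 0.6, -0.1]
gripper_width: 0.002
gripper_force: 0.0
```

Request:
{"api": "move_arm", "payload": {"series": [{"grip": 0, "xyz": [0, 0, 0], "angular": [0, 0, -1.4]}, {"grip": 0, "xyz": [0, 0, 0], "angular": [0, 0, -1.4]}, {"grip": 0, "xyz": [0, 0, 0], "angular": [0, 0, -1.4]}, {"grip": 0, "xyz": [0, 0, 0], "angular": [0, 0, -1.4]}, {"grip": 0, "xyz": [0, 0, 0], "angular": [0, 0, -1.4]}, {"grip": 0, "xyz": [0, 0, 0], "angular": [0, 0, -1.4]}, {"grip": 0, "xyz": [0, 0, 0], "angular": [0, 0, -1.4]}, {"grip": 0, "xyz": [0, 0, 0], "angular": [0, 0, -1.4]}, {"grip": 0, "xyz": [0, 0, 0], "angular": [0, 0, -1.4]}, {"grip": 0, "xyz": [0, 0, 0], "angular": [0, 0, -1.4]}]}}

```text
time_s: 4.95
tcp_pos: [0.35, 0.2573, 0.2476]
ee_rot: [[0.943, -0.334, -0.0], [-0.334, -0.943, -0.0], [-0.0, 0.0, -1.0]]
wrist_force: [0.8, -0.1, 0.1]
gripper_width: 0.003
gripper_force: 0.0
```

Run:
```python
from h import *
import pickle
np.set_printoptions(precision=4,suppress=True)
W=pickle.load(open('w2.pkl','rb')); print('eye w2',onz(W,(328,225),.075))
C=cam('wrist'); pickle.dump(C,open('w3.pkl','wb')); cv2.imwrite('pics/w3.png',C[0][:,:,::-1]); print(r.sense()['tcp_pos'],r.sense()['joints'],r.sense()['ee_rot'])
for st,ce,m in blobs(C[0],'blue',60): print(st,ce,onz(C,ce,.075))
```

```text
eye w2 [0.3899 0.2732 0.075 ]
[0.3499 0.2574 0.2476] [ 57.9173   3.0733 -24.5569  -0.0003 -62.377   12.5731] [[ 0.9426 -0.334  -0.0001]
 [-0.334  -0.9426 -0.0001]
 [-0.      0.0001 -1.    ]]
[ 138   92  172   81 2691] [239.1364 133.4511] [0.4198 0.3074 0.075 ]
[ 87 132  38  32 965] [105.0187 147.3005] [0.4516 0.4315 0.075 ]
```

View pics/w3.png

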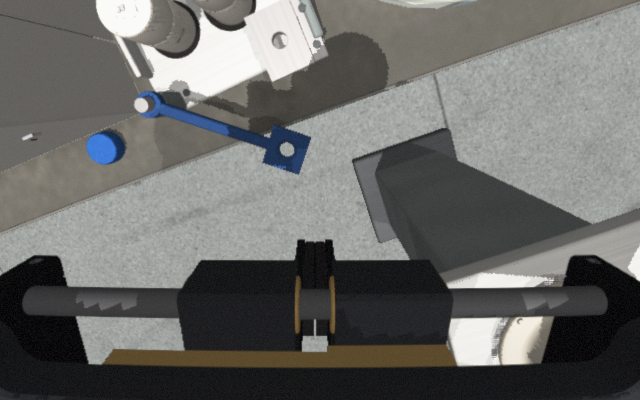

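w3 is clear: the hinge is at (148,104), the eye's hole at (288,149) and the keeper plate's hole at (280,40).

Run:
```python
from h import *
import pickle
np.set_printoptions(precision=4,suppress=True)
C=pickle.load(open('w3.pkl','rb')); g=cv2.cvtColor(C[0],cv2.COLOR_RGB2GRAY).astype(int)
def cen(box,f):
    x0,y0,x1,y1=box; m=f(C[0][y0:y1,x0:x1].astype(int),g[y0:y1,x0:x1]).astype(np.uint8)
    n,l,st,ce=cv2.connectedComponentsWithStats(m); i=1+st[1:,4].argmax(); return ce[i]+[x0,y0],st[i]
k,ks=cen((268,28,293,53),lambda c,g:g<180); e,es=cen((276,137,301,161),lambda c,g:c[...,2]-c[...,0]<45); h,hs=cen((133,92,165,118),lambda c,g:(c[...,2]-c[...,0]<45)&(g>140))
print(k,ks,e,es,h,hs)
E=onz(C,e,.075);Hn=onz(C,h,.075+.004);K=onz(C,k,.062)
print('eye',E,'hinge',Hn,np.linalg.norm((E-Hn)[:2]),'keeper hole',K,np.linalg.norm((K-Hn)[:2]))
# plate corners
for u in((245,28),(310,5),(326,54),(270,81)): print(u,onz(C,u,.062))
# carrier y axis: hinge->(keeper) : hinge at (-50,65), hole at y=-65
print(g[30:52:2,270:292:2])
for yaw in np.radians([-6,-4,-2,0,2,4,6]):
    R=np.array([[np.cos(yaw),-np.sin(yaw)],[np.sin(yaw),np.cos(yaw)]]); print(np.degrees(yaw),'hole in carrier',R.T@(K-Hn)[:2]*1e3+[-50,65],'eye',R.T@(E-Hn)[:2]*1e3+[-50,65])
```

```text
[277.6687  39.8344] [  4   4  14  17 163] [286.1918 148.5469] [  1   3  19  18 245] [140.6059 104.8118] [  1   6  14  15 170]
eye [0.3925 0.272  0.075 ] hinge [0.4733 0.3793 0.079 ] 0.1342825074834498 keeper hole [0.4835 0.2465 0.062 ] 0.1331798294822276
(245, 28) [0.5023 0.2699 0.062 ]
(310, 5) [0.5002 0.2102 0.062 ]
(326, 54) [0.458  0.2102 0.062 ]
(270, 81) [0.4535 0.2656 0.062 ]
[[232 233 236 234 226 226 234 239 237 239 235]
 [233 232 222 163 117 117 159 220 236 236 236]
 [235 221 121  98 113 129 165 160 218 237 238]
 [233 173  89 127 135 169 234 235 217 235 237]
 [229 123 132 148 135 146 233 235 234 232 238]
 [228 109 165 171 139 133 206 232 234 233 238]
 [234 140 170 171 149 130 163 234 235 232 238]
 [238 193 152 169 166 137 139 218 227 237 241]
 [238 234 182 171 173 140 136 151 224 238 241]
 [237 238 236 213 172 160 184 230 236 236 239]
 [237 237 237 237 235 235 238 239 238 234 239]]
-6.000000000000001 hole in carrier [-26.0158 -66.0024] eye [-119.1381  -50.1161]
-4.0 hole in carrier [-30.6023 -66.7596] eye [-123.1135  -47.6331]
-2.0 hole in carrier [-35.2124 -67.3563] eye [-126.9998  -45.0128]
0.0 hole in carrier [-39.8406 -67.7918] eye [-130.7923  -42.2585]
2.0 hole in carrier [-44.4812 -68.0654] eye [-134.4864  -39.3736]
4.0 hole in carrier [-49.1285 -68.177 ] eye [-138.0775  -36.3615]
6.000000000000001 hole in carrier [-53.7768 -68.1263] eye [-141.5613  -33.2259]
```

Request:
{"api": "move_arm", "payload": {"series": [{"grip": 0, "xyz": [-28, -20, 20], "angular": [0, 0, 0]}, {"grip": 0, "xyz": [-28, -20, 60], "angular": [0, 0, 0]}, {"grip": 0, "xyz": [-28, -20, 105], "angular": [0, 0, 0]}, {"grip": 0, "xyz": [-28, -20, 140], "angular": [0, 0, 0]}, {"grip": 0, "xyz": [-28, -20, 155], "angular": [0, 0, 0]}, {"grip": 0, "xyz": [-28, -20, 155], "angular": [0, 0, 0]}, {"grip": 0, "xyz": [-28, -20, 155], "angular": [0, 0, 0]}]}}

```text
time_s: 5.7
tcp_pos: [0.3304, 0.2871, 0.0931]
ee_rot: [[0.942, -0.336, 0.001], [-0.336, -0.942, 0.0], [0.0, -0.0, -1.0]]
wrist_force: [0.5, 0.3, 0.5]
gripper_width: 0.004
gripper_force: 0.0
```

Request:
{"api": "move_arm", "payload": {"series": [{"grip": 0, "xyz": [12, -4, 0], "angular": [0, 0, 0]}, {"grip": 0, "xyz": [24, -8, 0], "angular": [0, 0, 0]}, {"grip": 0, "xyz": [36, -13, 0], "angular": [0, 0, 0]}, {"grip": 0, "xyz": [48, -17, 0], "angular": [0, 0, 0]}, {"grip": 0, "xyz": [60, -21, 0], "angular": [0, 0, 0]}, {"grip": 0, "xyz": [72, -25, 0], "angular": [0, 0, 0]}, {"grip": 0, "xyz": [84, -30, 0], "angular": [0, 0, 0]}, {"grip": 0, "xyz": [96, -34, 0], "angular": [0, 0, 0]}, {"grip": 0, "xyz": [108, -38, 0], "angular": [0, 0, 0]}, {"grip": 0, "xyz": [108, -38, 0], "angular": [0, 0, 0]}]}}

```text
time_s: 6.7
tcp_pos: [0.4459, 0.2874, 0.0924]
ee_rot: [[0.942, -0.335, 0.001], [-0.335, -0.942, 0.001], [0.001, -0.001, -1.0]]
wrist_force: [0.9, -1.0, 1.0]
gripper_width: 0.007
gripper_force: 0.0
```

Run:
```python
from h import *
np.set_printoptions(precision=4,suppress=True)
print(r.sense()['tcp_pos'])
C=cam('wrist'); cv2.imwrite('pics/w4.png',C[0][:,:,::-1])
for st,ce,m in blobs(C[0],'blue',60): print(st,ce,onz(C,ce,.075))
```

```text
[0.4459 0.2874 0.0924]
[ 123  165  310  123 9962] [314.7864 226.2478] [0.4661 0.2823 0.075 ]
[ 85 269  28  19 284] [101.6761 280.1831] [0.4749 0.4    0.075 ]
```

View pics/w4.png

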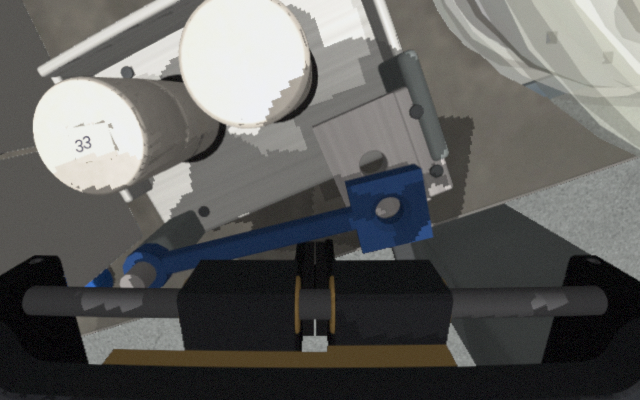

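w4: the bar is being pushed, with the eye's hole at (388,207). The keeper's hole shows partly behind it at (373,161), so the bar still has further to go.

Run:
```python
from h import *
np.set_printoptions(precision=4,suppress=True)
C=cam('wrist')
E=onz(C,(388,207),.075);K=onz(C,(373,162),.062);print(E,K)
# carrier front rail/plate edges
for a in((314,125),(407,88),(371,1),(437,165)): print(a,onz(C,a,.062))
Hn=np.array([.472,.3753]); print(np.linalg.norm(E[:2]-Hn),E[:2]-Hn,np.linalg.norm(K[:2]-Hn),K[:2]-Hn)
```

```text
[0.4632 0.2458 0.075 ] [0.4838 0.2451 0.062 ]
(314, 125) [0.511 0.267 0.062]
(407, 88) [0.5126 0.2193 0.062 ]
(371, 1) [0.5542 0.2244 0.062 ]
(437, 165) [0.4714 0.2147 0.062 ]
0.12976105336241733 [-0.0088 -0.1295] 0.1307484317656213 [ 0.0118 -0.1302]
```

Request:
{"api": "move_arm", "payload": {"series": [{"grip": 0, "xyz": [4, -1.5, 0], "angular": [0, 0, 0]}, {"grip": 0, "xyz": [8.5, -3, 0], "angular": [0, 0, 0]}, {"grip": 0, "xyz": [8.5, -3, 0], "angular": [0, 0, 0]}, {"grip": 0, "xyz": [8.5, -3, 0], "angular": [0, 0, 0]}, {"grip": 0, "xyz": [-20, 7, 0], "angular": [0, 0, 0]}, {"grip": 0, "xyz": [-50, 17, -30], "angular": [0, 0, 0]}, {"grip": 0, "xyz": [-75, 26, -70], "angular": [0, 0, 0]}, {"grip": 0, "xyz": [-80, 28, -110], "angular": [0, 0, 0]}, {"grip": 0, "xyz": [-80, 28, -155], "angular": [0, 0, 0]}, {"grip": 0, "xyz": [-80, 28, -155], "angular": [0, 0, 0]}]}}

```text
time_s: 7.8
tcp_pos: [0.3619, 0.291, 0.2548]
ee_rot: [[0.943, -0.332, 0.011], [-0.332, -0.943, 0.013], [0.006, -0.016, -1.0]]
wrist_force: [0.8, 0.3, -0.2]
gripper_width: 0.009
gripper_force: 0.0
```

Run:
```python
from h import *
np.set_printoptions(precision=4,suppress=True)
print(r.sense()['tcp_pos'])
C=cam('wrist'); cv2.imwrite('pics/w5.png',C[0][:,:,::-1])
for z,p in((.075,(.476,.2455,.075)),): print(proj(C,p))
u,v=proj(C,(.476,.2455,.075)).astype(int)
cv2.imwrite('pics/w5c.png',cv2.resize(C[0][max(v-50,0):v+50,u-60:u+60,::-1],None,fx=5,fy=5)); print(u-60,max(v-50,0))
sub=C[0].astype(int); b=max(blobs(C[0],'blue',60),key=lambda b:b[0][4]); print(b[0],b[1],onz(C,b[1],.075))
m=b[2].astype(np.uint8); cs,hh=cv2.findContours(m,cv2.RETR_CCOMP,cv2.CHAIN_APPROX_NONE)
for c,q in zip(cs,hh[0]):
    if q[3]>=0 and len(c)>12:
        (x,y),R=cv2.minEnclosingCircle(c); print('hole',x,y,R,onz(C,(x,y),.075))
```

```text
[0.3619 0.291  0.2548]
[325.8574  48.4959]
265 0
[ 184   26  170   92 2908] [287.7225  68.6155] [0.4716 0.2827 0.075 ]
hole 328.5 53.605262756347656 9.721781730651855 [0.4713 0.2447 0.075 ]
```

Request:
{"api": "move_arm", "payload": {"series": [{"grip": 0.6, "xyz": [18, 42, 0], "angular": [0, 0, 0]}, {"grip": 0.6, "xyz": [36, 84, 0], "angular": [0, 0, 0]}, {"grip": 0.6, "xyz": [54, 126, 0], "angular": [0, 0, 0]}, {"grip": 0.6, "xyz": [72, 168, 0], "angular": [0, 0, 0]}, {"grip": 0.6, "xyz": [90, 210, 0], "angular": [0, 0, 0]}, {"grip": 0.6, "xyz": [108, 252, 0], "angular": [0, 0, 0]}, {"grip": 0.6, "xyz": [124, 290, 0], "angular": [0, 0, 0]}, {"grip": 0.6, "xyz": [124, 290, 0], "angular": [0, 0, 0]}, {"grip": 0.6, "xyz": [124, 290, 0], "angular": [0, 0, 0]}]}}

```text
time_s: 8.75
tcp_pos: [0.3791, -0.0281, 0.2467]
ee_rot: [[0.941, -0.337, -0.001], [-0.337, -0.941, -0.0], [-0.001, 0.0, -1.0]]
wrist_force: [0.9, 0.9, 0.4]
gripper_width: 0.596
gripper_force: 0.0
```

Run:
```python
from h import *
np.set_printoptions(precision=4,suppress=True)
print(r.sense()['tcp_pos'],r.sense()['joints'])
C=cam('wrist'); cv2.imwrite('pics/w6.png',C[0][:,:,::-1]); print(proj(C,(.505,-.0745,.083)))
for st,ce,m in blobs(C[0],'red',60): print(st,ce,onz(C,ce,.083))
```

```text
[ 0.3791 -0.0281  0.2467] [ 20.6119  -2.8406 -30.618   -0.0098 -62.2712  49.6872]
[318.2785  29.1795]
```

View pics/w6.png

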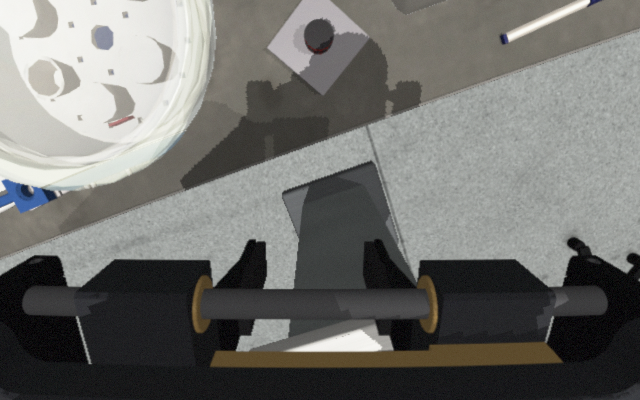

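w6: the dark knob is around (319,34), in shade, with its red side showing at (318,50). The stand's corners are at (267,47), (322,95) and (370,38).

Run:
```python
from h import *
np.set_printoptions(precision=4,suppress=True,linewidth=180)
C=cam('wrist'); g=cv2.cvtColor(C[0],cv2.COLOR_RGB2GRAY).astype(int); a=C[0].astype(int)
sub=a[8:60,295:345]; m=((sub[...,0]-sub[...,2]>12)|(sub.max(2)<75)).astype(np.uint8)
n,l,st,ce=cv2.connectedComponentsWithStats(m); i=1+st[1:,4].argmax(); print(st[i],ce[i]+[295,8])
for y in range(0,52,2): print(y+8,''.join('#' if l[y,x]==i else '.' for x in range(50)))
for u in((319,31),(319,34)): print(u,onz(C,u,.083))
print('proj top/bottom r', [proj(C,(.505,-.0745,z)) for z in(.034,.049,.083)])
print('stand corners',[onz(C,u,.034) for u in((267,47),(322,95),(370,38))])
```

```text
[ 11  12  29  35 778] [319.9383  36.3033]
8 ..................................................
10 ..................................................
12 ..................................................
14 ..................................................
16 ..................................................
18 ..................................................
20 ....................###########...................
22 ..................################................
24 ...............#####################..............
26 ..............#######################.............
28 .............#########################............
30 ............###########################...........
32 ............###########################...........
34 ............###########################...........
36 ............############################..........
38 ............############################..........
40 ...........############################...........
42 ............###########################...........
44 .............#########################............
46 .............########################.............
48 ...............#####################..............
50 .................#################................
52 ...................############...................
54 .........................###......................
56 ..................................................
58 ..................................................
(319, 31) [ 0.5038 -0.0735  0.083 ]
(319, 34) [ 0.5017 -0.0727  0.083 ]
proj top/bottom r [array([318.9538,  38.4968]), array([319.153 ,  35.9125]), array([319.6809,  29.0657])]
stand corners [array([ 0.5148, -0.0251,  0.034 ]), array([ 0.4549, -0.06  ,  0.034 ]), array([ 0.4892, -0.1206,  0.034 ])]
```

Request:
{"api": "move_arm", "payload": {"series": [{"grip": 0.6, "xyz": [0, 0, 0], "angular": [0, 0, 0.145]}, {"grip": 0.6, "xyz": [0, 0, 0], "angular": [0, 0, 0.29]}, {"grip": 0.6, "xyz": [0, 0, 0], "angular": [0, 0, 0.435]}, {"grip": 0.6, "xyz": [20, 0, 0], "angular": [0, 0, 0.58]}, {"grip": 0.6, "xyz": [40, 0, 0], "angular": [0, 0, 0.725]}, {"grip": 0.6, "xyz": [60, 0, 0], "angular": [0, 0, 0.87]}, {"grip": 0.6, "xyz": [80, 0, 0], "angular": [0, 0, 1.015]}, {"grip": 0.6, "xyz": [100, 1, 0], "angular": [0, 0, 1.16]}, {"grip": 0.6, "xyz": [120, 1, 0], "angular": [0, 0, 1.305]}, {"grip": 0.6, "xyz": [131, 1, 0], "angular": [0, 0, 1.45]}]}}

```text
time_s: 9.85
tcp_pos: [0.5041, -0.0704, 0.2469]
ee_rot: [[-0.221, -0.975, -0.0], [-0.975, 0.221, -0.0], [0.0, 0.0, -1.0]]
wrist_force: [-0.6, -1.0, -0.1]
gripper_width: 0.6
gripper_force: 0.0
```

Request:
{"api": "move_arm", "payload": {"series": [{"grip": 0.6, "xyz": [0, 0, 0], "angular": [0, 0, 0.145]}, {"grip": 0.6, "xyz": [0, 0, 0], "angular": [0, 0, 0.295]}, {"grip": 0.6, "xyz": [0, 0, 0], "angular": [0, 0, 0.295]}, {"grip": 0.6, "xyz": [0, 0, 0], "angular": [0, 0, 0.295]}]}}

```text
time_s: 10.25
tcp_pos: [0.5027, -0.0706, 0.2473]
ee_rot: [[-0.488, -0.873, -0.0], [-0.873, 0.488, -0.0], [0.0, 0.0, -1.0]]
wrist_force: [0.5, -0.7, 0.3]
gripper_width: 0.597
gripper_force: 0.0
```

Run:
```python
from h import *
np.set_printoptions(precision=4,suppress=True,linewidth=180)
s=r.sense(); R=s['ee_rot']; p=s['tcp_pos']; print(p,R,s['joints'],s['wrist_force'])
print('delta tool mm',R.T@(np.array([.502,-.073,.079])-p)*1e3)
C=cam('wrist'); cv2.imwrite('pics/w7.png',C[0][:,:,::-1]); print(proj(C,(.502,-.073,.083)))
```

```text
[ 0.5027 -0.0706  0.2473] [[-0.4877 -0.873  -0.0002]
 [-0.873   0.4877 -0.    ]
 [ 0.0001  0.0002 -1.    ]] [ 10.3536  10.5906 -15.7433  -0.0013 -63.6783 -39.5416] [ 0.4654 -0.656   0.2576]
delta tool mm [  2.3944  -0.6195 168.3012]
[313.3607 183.6137]
```

View pics/w7.png

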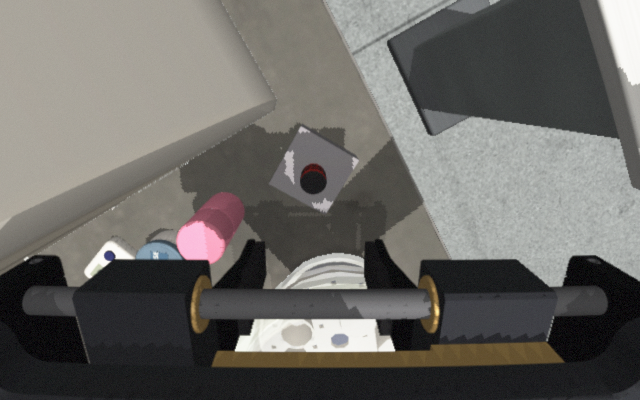

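w7: the knob at (313,180) is centred between the fingers and within 4 px of the prediction, so I'll descend and grasp.

Request:
{"api": "move_arm", "payload": {"series": [{"grip": 0.6, "xyz": [3, -0.5, 40], "angular": [0, 0, 0]}, {"grip": 0.6, "xyz": [3, -0.5, 80], "angular": [0, 0, 0]}, {"grip": 0.6, "xyz": [3, -0.5, 120], "angular": [0, 0, 0]}, {"grip": 0.6, "xyz": [3, -0.5, 150], "angular": [0, 0, 0]}, {"grip": 0.6, "xyz": [3, -0.5, 168], "angular": [0, 0, 0]}, {"grip": 0.6, "xyz": [3, -0.5, 168], "angular": [0, 0, 0]}, {"grip": 0.6, "xyz": [3, -0.5, 168], "angular": [0, 0, 0]}, {"grip": 0.2, "xyz": [3, -0.5, 168], "angular": [0, 0, 0]}, {"grip": 0.1, "xyz": [3, -0.5, 168], "angular": [0, 0, 0]}, {"grip": 0.0, "xyz": [3, -0.5, 168], "angular": [0, 0, 0]}]}}

```text
time_s: 11.3
tcp_pos: [0.5018, -0.0742, 0.0805]
ee_rot: [[-0.492, -0.871, 0.002], [-0.871, 0.492, 0.001], [-0.002, -0.001, -1.0]]
wrist_force: [-0.3, 5.4, -2.6]
gripper_width: 0.414
gripper_force: 0.0
```

Request:
{"api": "move_arm", "payload": {"series": [{"grip": 0, "xyz": [0, 0, 0], "angular": [0, 0, 0]}, {"grip": 0, "xyz": [0, 0, 0], "angular": [0, 0, 0]}, {"grip": 0, "xyz": [0, 0, 0], "angular": [0, 0, 0]}, {"grip": 0, "xyz": [0, 0, 0], "angular": [0, 0, 0]}]}}

```text
time_s: 11.7
tcp_pos: [0.5019, -0.0742, 0.0805]
ee_rot: [[-0.492, -0.871, 0.002], [-0.871, 0.492, 0.001], [-0.002, -0.001, -1.0]]
wrist_force: [-0.1, 5.5, -2.8]
gripper_width: 0.275
gripper_force: 30.0
```

Request:
{"api": "move_arm", "payload": {"series": [{"grip": 0, "xyz": [0, 0, -15], "angular": [0, 0, 0]}, {"grip": 0, "xyz": [0, 0, -45], "angular": [0, 0, 0]}, {"grip": 0, "xyz": [0, 0, -85], "angular": [0, 0, 0]}, {"grip": 0, "xyz": [0, 0, -125], "angular": [0, 0, 0]}, {"grip": 0, "xyz": [0, 0, -160], "angular": [0, 0, 0]}, {"grip": 0, "xyz": [0, 0, -160], "angular": [0, 0, 0]}, {"grip": 0, "xyz": [0, 0, -160], "angular": [0, 0, 0]}]}}

```text
time_s: 12.4
tcp_pos: [0.5015, -0.075, 0.2412]
ee_rot: [[-0.493, -0.87, 0.004], [-0.87, 0.493, 0.001], [-0.003, -0.003, -1.0]]
wrist_force: [-1.0, 0.1, -2.1]
gripper_width: 0.278
gripper_force: 30.0
```

Run:
```python
from h import *
np.set_printoptions(precision=1,suppress=True,linewidth=180)
A=cam('top');B=cam('side')
for z in(0,.05,.1,.15,.2,.24):
    print(z)
    for R in (.11,.12):
        for C in(A,B):
            P=np.array([proj(C,(.5674+R*np.cos(t),.0995+R*np.sin(t),z)) for t in np.linspace(0,6.28,40)]); print('  ',R,P.min(0),P.max(0))
cv2.imwrite('pics/s8.png',cv2.resize(np.hstack([A[0][160:270,280:400],B[0][120:230,220:350]])[:,:,::-1],None,fx=3,fy=3))
```

```text
0
   0.11 [296.6 178.9] [373.2 255.4]
   0.11 [242.7 169.8] [334.2 247.7]
   0.12 [293.1 175.5] [376.7 259. ]
   0.12 [238.6 166.7] [338.4 251.7]
0.05
   0.11 [295.3 176.1] [375.6 256.3]
   0.11 [239.9 157.6] [335.2 237.5]
   0.12 [291.7 172.6] [379.3 260. ]
   0.12 [235.5 154.4] [339.5 241.6]
0.1
   0.11 [293.9 173.1] [378.3 257.3]
   0.11 [236.7 144.4] [336.3 226.3]
   0.12 [290.1 169.4] [382.1 261.2]
   0.12 [232.2 141.2] [340.8 230.5]
0.15
   0.11 [292.4 169.7] [381.2 258.4]
   0.11 [233.3 130.1] [337.5 213.9]
   0.12 [288.4 165.8] [385.2 262.5]
   0.12 [228.5 126.8] [342.2 218.3]
0.2
   0.11 [290.7 166. ] [384.4 259.6]
   0.11 [229.5 114.5] [338.8 200.3]
   0.12 [286.4 161.9] [388.7 263.9]
   0.12 [224.5 111.1] [343.7 204.9]
0.24
   0.11 [289.1 162.7] [387.3 260.6]
   0.11 [226.2 100.9] [339.9 188.4]
   0.12 [284.7 158.4] [391.8 265.2]
   0.12 [221.   97.5] [345.1 193. ]
```

View pics/s8.png

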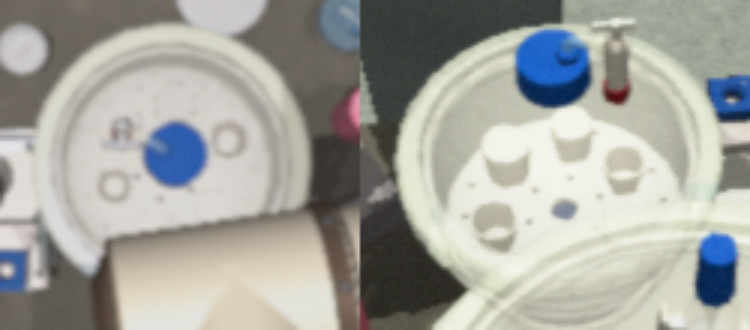

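The enlarged views put the desiccator's rim at about z = 0.15 with a radius of 0.115, which agrees with the projections. I'll use a yaw of about -38° so the gripper body clears it.

Request:
{"api": "move_arm", "payload": {"series": [{"grip": 0, "xyz": [11, 36, 0], "angular": [0, 0, -0.143]}, {"grip": 0, "xyz": [22, 72, 0], "angular": [0, 0, -0.286]}, {"grip": 0, "xyz": [33, 109, 0], "angular": [0, 0, -0.429]}, {"grip": 0, "xyz": [0, 128, 0], "angular": [0, 0, -0.572]}, {"grip": 0, "xyz": [-35, 148, 0], "angular": [0, 0, -0.715]}, {"grip": 0, "xyz": [-70, 168, 0], "angular": [0, 0, -0.858]}, {"grip": 0, "xyz": [-95, 182, 0], "angular": [0, 0, -1.001]}, {"grip": 0, "xyz": [-115, 193, 0], "angular": [0, 0, -1.144]}, {"grip": 0, "xyz": [-115, 193, 0], "angular": [0, 0, -1.287]}, {"grip": 0, "xyz": [-115, 193, 0], "angular": [0, 0, -1.43]}]}}

```text
time_s: 13.5
tcp_pos: [0.3894, 0.1206, 0.2382]
ee_rot: [[0.797, -0.604, -0.003], [-0.604, -0.797, -0.002], [-0.001, 0.003, -1.0]]
wrist_force: [0.1, -0.8, -1.5]
gripper_width: 0.279
gripper_force: 30.0
```

Request:
{"api": "move_arm", "payload": {"series": [{"grip": 0, "xyz": [0, 0, 0], "angular": [0, 0, 0]}, {"grip": 0, "xyz": [0, 0, 0], "angular": [0, 0, 0]}, {"grip": 0, "xyz": [0, 0, 0], "angular": [0, 0, 0]}]}}

```text
time_s: 13.8
tcp_pos: [0.3899, 0.12, 0.2391]
ee_rot: [[0.791, -0.612, -0.001], [-0.612, -0.791, -0.001], [-0.0, 0.001, -1.0]]
wrist_force: [-0.2, 0.4, -0.8]
gripper_width: 0.276
gripper_force: 30.0
```

Run:
```python
from h import *
np.set_printoptions(precision=4,suppress=True,linewidth=180)
s=r.sense(); R=s['ee_rot']; p=s['tcp_pos']; print(p,R,s['joints'],s['wrist_force'])
C=cam('wrist'); cv2.imwrite('pics/w9.png',C[0][:,:,::-1])
b=max(blobs(C[0],'blue',60),key=lambda b:b[0][4]); print(b[0])
m=b[2].astype(np.uint8); cs,hh=cv2.findContours(m,cv2.RETR_CCOMP,cv2.CHAIN_APPROX_NONE)
for c,q in zip(cs,hh[0]):
    if q[3]>=0 and len(c)>12:
        (x,y),Rr=cv2.minEnclosingCircle(c); E=onz(C,(x,y),.075); print('hole',x,y,Rr,E)
print('pin tip pred px',proj(C,p+R@[0,0,.0715]))
print('delta to eye, tool mm', R.T@(np.array([.4715,.2447,p[2]])-p)*1e3)
```

```text
[0.3899 0.12   0.2391] [[ 0.7911 -0.6117 -0.0009]
 [-0.6117 -0.7911 -0.0007]
 [-0.0003  0.0011 -1.    ]] [ 40.169    0.7079 -28.3541  -0.0017 -61.0012  12.1159] [-0.2197  0.4366 -0.8254]
[  62  173  126  114 2436]
hole 161.5 197.0 7.826338291168213 [0.4719 0.241  0.075 ]
pin tip pred px [317.3867 224.0483]
delta to eye, tool mm [ -11.7252 -148.5463   -0.1565]
```

View pics/w9.png

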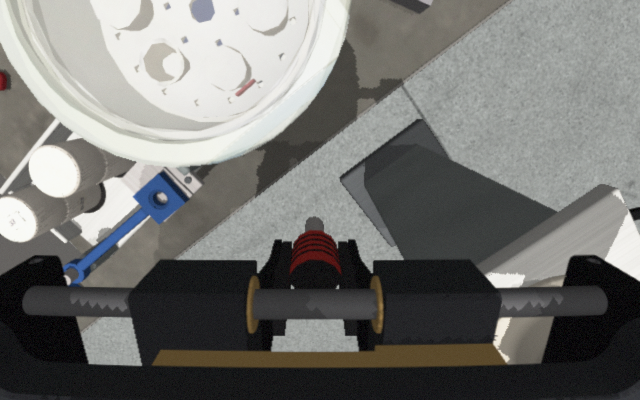

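w9: the pin is held upright with its tip at (314,223), midway between the fingers. The eye's hole is at (161,197). The midline shows a camera bias of about 3 px, so I'll compare tip and eye in one close view.

Request:
{"api": "move_arm", "payload": {"series": [{"grip": 0, "xyz": [-12, -45, 0], "angular": [0, 0, 0]}, {"grip": 0, "xyz": [-25, -90, 0], "angular": [0, 0, 0]}, {"grip": 0, "xyz": [-36, -130, 10], "angular": [0, 0, 0]}, {"grip": 0, "xyz": [-41, -147, 40], "angular": [0, 0, 0]}, {"grip": 0, "xyz": [-41, -147, 70], "angular": [0, 0, 0]}, {"grip": 0, "xyz": [-41, -147, 78], "angular": [0, 0, 0]}, {"grip": 0, "xyz": [-41, -147, 78], "angular": [0, 0, 0]}, {"grip": 0, "xyz": [-41, -147, 78], "angular": [0, 0, 0]}, {"grip": 0, "xyz": [-41, -147, 78], "angular": [0, 0, 0]}]}}

```text
time_s: 14.75
tcp_pos: [0.448, 0.2622, 0.1635]
ee_rot: [[0.792, -0.61, 0.003], [-0.61, -0.792, 0.002], [0.001, -0.004, -1.0]]
wrist_force: [0.0, -0.1, -0.3]
gripper_width: 0.281
gripper_force: 30.0
```

Run:
```python
from h import *
np.set_printoptions(precision=4,suppress=True,linewidth=180)
s=r.sense(); R=s['ee_rot']; p=s['tcp_pos']; print(p,s['wrist_force'])
C=cam('wrist'); 
b=max(blobs(C[0],'blue',60),key=lambda b:b[0][4]); print(b[0])
u,v=proj(C,(.471,.2425,.075)).astype(int); t=proj(C,p+R@[0,0,.0715]); print('eye pred',u,v,'tip pred',t)
cv2.imwrite('pics/w10.png',cv2.resize(C[0][130:280,240:400,::-1],None,fx=4,fy=4,interpolation=cv2.INTER_CUBIC))
m=b[2].astype(np.uint8); cs,hh=cv2.findContours(m,cv2.RETR_CCOMP,cv2.CHAIN_APPROX_NONE)
for c,q in zip(cs,hh[0]):
    if q[3]>=0 and len(c)>12: print('hole',cv2.minEnclosingCircle(c))
```

```text
[0.448  0.2622 0.1635] [ 0.0116 -0.0757 -0.3432]
[ 194  138  159  122 3989]
eye pred 320 173 tip pred [317.3957 224.0616]
hole ((316.7954406738281, 172.0), 11.204632759094238)
```

View pics/w10.png

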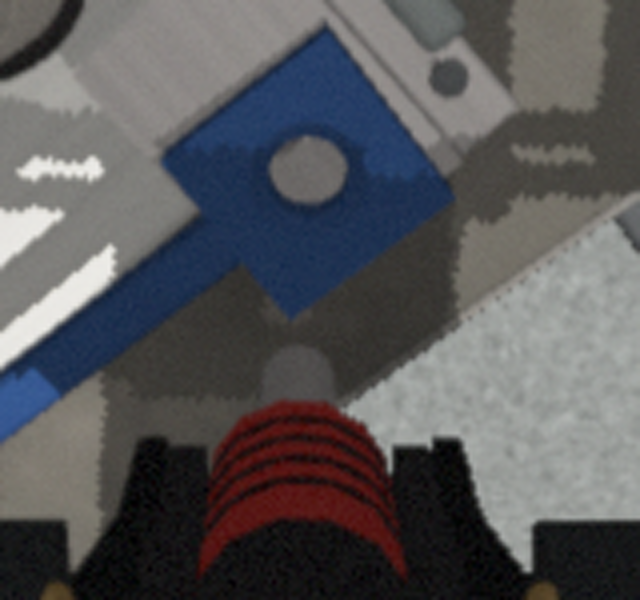

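w10: the eye's hole is at full-frame (317,172) and the pin's tip at about (314.7,223). Allowing for the bias, the tip has to go about 30 mm along tool x and 1 mm along tool y.

Request:
{"api": "move_arm", "payload": {"series": [{"grip": 0, "xyz": [15, 0.6, 0], "angular": [0, 0, 0]}, {"grip": 0, "xyz": [30, 1.2, 0], "angular": [0, 0, 0]}, {"grip": 0, "xyz": [30, 1.2, 0], "angular": [0, 0, 0]}, {"grip": 0, "xyz": [30, 1.2, 4], "angular": [0, 0, 0]}, {"grip": 0, "xyz": [30, 1.2, 8], "angular": [0, 0, 0]}, {"grip": 0, "xyz": [30, 1.2, 12], "angular": [0, 0, 0]}, {"grip": 0, "xyz": [30, 1.2, 15], "angular": [0, 0, 0]}, {"grip": 0, "xyz": [30, 1.2, 17], "angular": [0, 0, 0]}, {"grip": 0, "xyz": [30, 1.2, 17], "angular": [0, 0, 0]}, {"grip": 0, "xyz": [30, 1.2, 17], "angular": [0, 0, 0]}]}}

```text
time_s: 15.8
tcp_pos: [0.4703, 0.2428, 0.1446]
ee_rot: [[0.793, -0.61, 0.0], [-0.61, -0.793, -0.0], [0.0, -0.0, -1.0]]
wrist_force: [-0.5, -0.1, -0.7]
gripper_width: 0.276
gripper_force: 30.0
```

Request:
{"api": "move_arm", "payload": {"series": [{"grip": 0, "xyz": [0.5, 0, 1], "angular": [0, 0, 0]}, {"grip": 0, "xyz": [0.5, 0, 2], "angular": [0, 0, 0]}, {"grip": 0, "xyz": [0.5, 0, 3], "angular": [0, 0, 0]}, {"grip": 0, "xyz": [0.5, 0, 3], "angular": [0, 0, 0]}]}}

```text
time_s: 16.2
tcp_pos: [0.4706, 0.2423, 0.1414]
ee_rot: [[0.793, -0.61, -0.0], [-0.61, -0.793, -0.0], [-0.0, 0.0, -1.0]]
wrist_force: [-0.7, 1.0, -0.4]
gripper_width: 0.282
gripper_force: 30.0
```

Request:
{"api": "move_arm", "payload": {"series": [{"grip": 0, "xyz": [0, 0, 1], "angular": [0, 0, 0]}, {"grip": 0, "xyz": [0, 0, 2], "angular": [0, 0, 0]}, {"grip": 0, "xyz": [0, 0, 3], "angular": [0, 0, 0]}, {"grip": 0, "xyz": [0, 0, 3], "angular": [0, 0, 0]}]}}

```text
time_s: 16.6
tcp_pos: [0.4706, 0.2423, 0.1384]
ee_rot: [[0.793, -0.61, -0.0], [-0.61, -0.793, -0.0], [-0.0, 0.0, -1.0]]
wrist_force: [0.3, -0.3, -1.4]
gripper_width: 0.28
gripper_force: 30.0
```

The tip is inside the eye. I'll go down gently to touch the keeper.

Request:
{"api": "move_arm", "payload": {"series": [{"grip": 0, "xyz": [0, 0, 1], "angular": [0, 0, 0]}, {"grip": 0, "xyz": [0, 0, 2], "angular": [0, 0, 0]}, {"grip": 0, "xyz": [0, 0, 3], "angular": [0, 0, 0]}, {"grip": 0, "xyz": [0, 0, 4], "angular": [0, 0, 0]}, {"grip": 0, "xyz": [0, 0, 4], "angular": [0, 0, 0]}]}}

```text
time_s: 17.1
tcp_pos: [0.4706, 0.2423, 0.1344]
ee_rot: [[0.793, -0.61, -0.0], [-0.61, -0.793, -0.0], [-0.0, 0.0, -1.0]]
wrist_force: [-1.3, 0.7, -0.9]
gripper_width: 0.279
gripper_force: 30.0
```

Request:
{"api": "move_arm", "payload": {"series": [{"grip": 0, "xyz": [0, 0, 0.5], "angular": [0, 0, 0]}, {"grip": 0, "xyz": [0, 0, 1], "angular": [0, 0, 0]}, {"grip": 0, "xyz": [0, 0, 1], "angular": [0, 0, 0]}, {"grip": 0, "xyz": [0, 0, 1], "angular": [0, 0, 0]}]}}

```text
time_s: 17.5
tcp_pos: [0.4706, 0.2423, 0.1336]
ee_rot: [[0.793, -0.61, -0.0], [-0.61, -0.793, -0.0], [-0.0, 0.0, -1.0]]
wrist_force: [0.4, -0.6, -1.3]
gripper_width: 0.277
gripper_force: 30.0
```

Request:
{"api": "move_arm", "payload": {"series": [{"grip": 0, "xyz": [0, 0, 0.5], "angular": [0, 0, 0]}, {"grip": 0, "xyz": [0, 0, 1], "angular": [0, 0, 0]}, {"grip": 0, "xyz": [0, 0, 1], "angular": [0, 0, 0]}]}}

```text
time_s: 17.8
tcp_pos: [0.4709, 0.2424, 0.1334]
ee_rot: [[0.793, -0.61, 0.001], [-0.61, -0.793, 0.0], [0.001, -0.0, -1.0]]
wrist_force: [-2.0, -1.7, 5.0]
gripper_width: 0.28
gripper_force: 30.0
```

Request:
{"api": "move_arm", "payload": {"series": [{"grip": 0, "xyz": [0, 0, 0.5], "angular": [0, 0, 0]}, {"grip": 0, "xyz": [0, 0, 0.5], "angular": [0, 0, 0]}]}}

```text
time_s: 18.0
tcp_pos: [0.471, 0.2424, 0.1333]
ee_rot: [[0.793, -0.609, 0.001], [-0.609, -0.793, 0.0], [0.001, -0.001, -1.0]]
wrist_force: [-1.5, -0.3, 8.0]
gripper_width: 0.28
gripper_force: 30.0
```

Contact is at the keeper's top, with the tip at about z = 0.062 and 8 N. Now I'll drag the bar gently along +x.

Request:
{"api": "move_arm", "payload": {"series": [{"grip": 0, "xyz": [0.8, -0.7, -0.2], "angular": [0, 0, 0]}, {"grip": 0, "xyz": [1.6, -1.3, -0.2], "angular": [0, 0, 0]}, {"grip": 0, "xyz": [2.3, -2.0, -0.2], "angular": [0, 0, 0]}, {"grip": 0, "xyz": [3.1, -2.6, -0.2], "angular": [0, 0, 0]}, {"grip": 0, "xyz": [3.8, -3.2, -0.2], "angular": [0, 0, 0]}, {"grip": 0, "xyz": [3.8, -3.2, -0.2], "angular": [0, 0, 0]}]}}

```text
time_s: 18.6
tcp_pos: [0.474, 0.2416, 0.1331]
ee_rot: [[0.792, -0.61, -0.003], [-0.61, -0.792, -0.002], [-0.001, 0.004, -1.0]]
wrist_force: [-7.2, -0.8, 10.9]
gripper_width: 0.278
gripper_force: 30.1
```

Request:
{"api": "move_arm", "payload": {"series": [{"grip": 0, "xyz": [0.8, -0.6, 0], "angular": [0, 0, 0]}, {"grip": 0, "xyz": [1.6, -1.2, 0], "angular": [0, 0, 0]}, {"grip": 0, "xyz": [1.6, -1.2, 0], "angular": [0, 0, 0]}]}}

```text
time_s: 18.9
tcp_pos: [0.4757, 0.2412, 0.133]
ee_rot: [[0.792, -0.61, -0.004], [-0.61, -0.792, -0.003], [-0.001, 0.005, -1.0]]
wrist_force: [-7.1, -1.6, 11.2]
gripper_width: 0.282
gripper_force: 30.1
```

Request:
{"api": "move_arm", "payload": {"series": [{"grip": 0, "xyz": [0.5, -1, -0.3], "angular": [0, 0, 0]}, {"grip": 0, "xyz": [1, -2, -0.3], "angular": [0, 0, 0]}, {"grip": 0, "xyz": [1, -2, -0.3], "angular": [0, 0, 0]}]}}

```text
time_s: 19.2
tcp_pos: [0.477, 0.2413, 0.1329]
ee_rot: [[0.792, -0.61, -0.006], [-0.61, -0.792, -0.005], [-0.002, 0.008, -1.0]]
wrist_force: [-7.6, -3.6, 10.7]
gripper_width: 0.276
gripper_force: 30.2
```

Request:
{"api": "move_arm", "payload": {"series": [{"grip": 0, "xyz": [0.8, -0.6, 0], "angular": [0, 0, 0]}, {"grip": 0, "xyz": [1.6, -1.2, 0], "angular": [0, 0, 0]}, {"grip": 0, "xyz": [1.6, -1.2, 0], "angular": [0, 0, 0]}]}}

```text
time_s: 19.5
tcp_pos: [0.479, 0.2411, 0.1326]
ee_rot: [[0.792, -0.61, -0.007], [-0.61, -0.792, -0.006], [-0.002, 0.008, -1.0]]
wrist_force: [-6.4, -3.2, 9.0]
gripper_width: 0.281
gripper_force: 30.1
```

Request:
{"api": "move_arm", "payload": {"series": [{"grip": 0, "xyz": [0.8, -0.3, 0], "angular": [0, 0, 0]}, {"grip": 0, "xyz": [1.5, -0.5, 0], "angular": [0, 0, 0]}, {"grip": 0, "xyz": [1.5, -0.5, 0], "angular": [0, 0, 0]}]}}

```text
time_s: 19.8
tcp_pos: [0.4815, 0.2416, 0.1325]
ee_rot: [[0.792, -0.61, -0.004], [-0.61, -0.792, -0.003], [-0.001, 0.005, -1.0]]
wrist_force: [-3.1, -2.3, 5.2]
gripper_width: 0.277
gripper_force: 29.9
```

Request:
{"api": "move_arm", "payload": {"series": [{"grip": 0, "xyz": [0.4, -0.3, 0], "angular": [0, 0, 0]}, {"grip": 0, "xyz": [0.8, -0.6, 0], "angular": [0, 0, 0]}, {"grip": 0, "xyz": [0.8, -0.6, 0], "angular": [0, 0, 0]}]}}

```text
time_s: 20.1
tcp_pos: [0.484, 0.2426, 0.1323]
ee_rot: [[0.793, -0.61, -0.001], [-0.61, -0.793, -0.001], [0.0, 0.001, -1.0]]
wrist_force: [-1.8, -2.4, 2.2]
gripper_width: 0.279
gripper_force: 29.9
```

Request:
{"api": "move_arm", "payload": {"series": [{"grip": 0, "xyz": [0.4, -0.3, 0], "angular": [0, 0, 0]}, {"grip": 0, "xyz": [0.8, -0.6, 0], "angular": [0, 0, 0]}, {"grip": 0, "xyz": [0.8, -0.6, 0], "angular": [0, 0, 0]}]}}

```text
time_s: 20.4
tcp_pos: [0.4853, 0.2429, 0.1322]
ee_rot: [[0.792, -0.61, 0.0], [-0.61, -0.792, -0.0], [0.0, 0.0, -1.0]]
wrist_force: [-0.4, -1.6, 1.3]
gripper_width: 0.282
gripper_force: 29.9
```

The contact force has faded, so the tip is probably entering the hole. I'll probe downward.

Request:
{"api": "move_arm", "payload": {"series": [{"grip": 0, "xyz": [0, 0, 0.7], "angular": [0, 0, 0]}, {"grip": 0, "xyz": [0, 0, 1.4], "angular": [0, 0, 0]}, {"grip": 0, "xyz": [0, 0, 1.4], "angular": [0, 0, 0]}]}}

```text
time_s: 20.7
tcp_pos: [0.4853, 0.243, 0.1311]
ee_rot: [[0.793, -0.61, 0.0], [-0.61, -0.793, 0.0], [0.0, -0.0, -1.0]]
wrist_force: [-1.0, -3.0, 0.9]
gripper_width: 0.277
gripper_force: 29.9
```

Request:
{"api": "move_arm", "payload": {"series": [{"grip": 0, "xyz": [0, 0, 1], "angular": [0, 0, 0]}, {"grip": 0, "xyz": [0, 0, 2], "angular": [0, 0, 0]}, {"grip": 0, "xyz": [0, 0, 2], "angular": [0, 0, 0]}]}}

```text
time_s: 21.0
tcp_pos: [0.4854, 0.2431, 0.1291]
ee_rot: [[0.793, -0.61, 0.001], [-0.61, -0.793, 0.0], [0.0, -0.001, -1.0]]
wrist_force: [0.0, -2.2, -0.1]
gripper_width: 0.278
gripper_force: 29.9
```

Request:
{"api": "move_arm", "payload": {"series": [{"grip": 0, "xyz": [0, 0, 1], "angular": [0, 0, 0]}, {"grip": 0, "xyz": [0, 0, 2], "angular": [0, 0, 0]}, {"grip": 0, "xyz": [0, 0, 2], "angular": [0, 0, 0]}]}}

```text
time_s: 21.3
tcp_pos: [0.4853, 0.243, 0.127]
ee_rot: [[0.793, -0.61, 0.0], [-0.61, -0.793, 0.0], [0.0, -0.0, -1.0]]
wrist_force: [-0.2, -2.8, -0.0]
gripper_width: 0.279
gripper_force: 29.8
```

The pin is in the keeper's hole. Continuing down.

Request:
{"api": "move_arm", "payload": {"series": [{"grip": 0, "xyz": [0.1, 0.2, 2], "angular": [0, 0, 0]}, {"grip": 0, "xyz": [0.1, 0.2, 4], "angular": [0, 0, 0]}, {"grip": 0, "xyz": [0.1, 0.2, 6], "angular": [0, 0, 0]}, {"grip": 0, "xyz": [0.1, 0.2, 8], "angular": [0, 0, 0]}, {"grip": 0, "xyz": [0.1, 0.2, 8], "angular": [0, 0, 0]}]}}

```text
time_s: 21.8
tcp_pos: [0.4851, 0.2429, 0.1187]
ee_rot: [[0.793, -0.61, 0.0], [-0.61, -0.793, 0.0], [-0.0, -0.0, -1.0]]
wrist_force: [0.8, -1.9, -1.0]
gripper_width: 0.278
gripper_force: 29.8
```

Request:
{"api": "move_arm", "payload": {"series": [{"grip": 0, "xyz": [0, 0, 2], "angular": [0, 0, 0]}, {"grip": 0, "xyz": [0, 0, 4], "angular": [0, 0, 0]}, {"grip": 0, "xyz": [0, 0, 6], "angular": [0, 0, 0]}, {"grip": 0, "xyz": [0, 0, 8], "angular": [0, 0, 0]}, {"grip": 0, "xyz": [0, 0, 8], "angular": [0, 0, 0]}]}}

```text
time_s: 22.3
tcp_pos: [0.4849, 0.2428, 0.1106]
ee_rot: [[0.792, -0.61, -0.001], [-0.61, -0.792, 0.0], [-0.0, 0.0, -1.0]]
wrist_force: [-0.4, 0.1, -1.4]
gripper_width: 0.277
gripper_force: 29.8
```

Request:
{"api": "move_arm", "payload": {"series": [{"grip": 0, "xyz": [0, 0, 1], "angular": [0, 0, 0]}, {"grip": 0, "xyz": [0, 0, 2], "angular": [0, 0, 0]}, {"grip": 0, "xyz": [0, 0, 3], "angular": [0, 0, 0]}, {"grip": 0, "xyz": [0, 0, 3], "angular": [0, 0, 0]}]}}

```text
time_s: 22.7
tcp_pos: [0.4849, 0.2427, 0.1079]
ee_rot: [[0.793, -0.61, -0.0], [-0.61, -0.793, 0.0], [-0.0, 0.0, -1.0]]
wrist_force: [-0.8, -0.2, -0.6]
gripper_width: 0.277
gripper_force: 29.8
```

Request:
{"api": "move_arm", "payload": {"series": [{"grip": 0, "xyz": [0, 0, 0.6], "angular": [0, 0, 0]}, {"grip": 0, "xyz": [0, 0, 1.2], "angular": [0, 0, 0]}, {"grip": 0, "xyz": [0, 0, 1.2], "angular": [0, 0, 0]}]}}

```text
time_s: 23.0
tcp_pos: [0.4851, 0.2428, 0.107]
ee_rot: [[0.793, -0.61, 0.0], [-0.61, -0.793, 0.0], [0.0, -0.0, -1.0]]
wrist_force: [-2.0, 0.1, 0.5]
gripper_width: 0.281
gripper_force: 29.8
```

Request:
{"api": "move_arm", "payload": {"series": [{"grip": 0, "xyz": [0, 0, 0.5], "angular": [0, 0, 0]}, {"grip": 0, "xyz": [0, 0, 1.0], "angular": [0, 0, 0]}, {"grip": 0, "xyz": [0, 0, 1.0], "angular": [0, 0, 0]}]}}

```text
time_s: 23.3
tcp_pos: [0.4855, 0.2429, 0.1067]
ee_rot: [[0.793, -0.609, 0.001], [-0.609, -0.793, 0.0], [0.001, -0.001, -1.0]]
wrist_force: [-1.7, -0.7, 4.6]
gripper_width: 0.282
gripper_force: 29.8
```

The pin is seated at TCP z = 0.1067 as predicted. Now I'll release and lift off.

Request:
{"api": "move_arm", "payload": {"series": [{"grip": 0.3, "xyz": [0, 0, 0], "angular": [0, 0, 0]}, {"grip": 0.36, "xyz": [0, 0, 0], "angular": [0, 0, 0]}, {"grip": 0.42, "xyz": [0, 0, -0.5], "angular": [0, 0, 0]}, {"grip": 0.42, "xyz": [0, 0, -0.5], "angular": [0, 0, 0]}, {"grip": 0.42, "xyz": [0, 0, -0.5], "angular": [0, 0, 0]}, {"grip": 0.42, "xyz": [0, 0, -8], "angular": [0, 0, 0]}, {"grip": 0.42, "xyz": [0, 0, -20], "angular": [0, 0, 0]}, {"grip": 0.42, "xyz": [0, 0, -45], "angular": [0, 0, 0]}, {"grip": 0.42, "xyz": [0, 0, -85], "angular": [0, 0, 0]}, {"grip": 0.42, "xyz": [0, 0, -120], "angular": [0, 0, 0]}]}}

```text
time_s: 24.3
tcp_pos: [0.4853, 0.2427, 0.2288]
ee_rot: [[0.793, -0.61, 0.002], [-0.61, -0.793, 0.001], [0.001, -0.002, -1.0]]
wrist_force: [0.5, 0.6, 0.2]
gripper_width: 0.42
gripper_force: 0.0
```

Request:
{"api": "move_arm", "payload": {"series": [{"grip": 0.42, "xyz": [-40, 25, 0], "angular": [0, 0, 0]}, {"grip": 0.42, "xyz": [-70, 45, 0], "angular": [0, 0, 0]}, {"grip": 0.42, "xyz": [-70, 45, 0], "angular": [0, 0, 0]}, {"grip": 0.42, "xyz": [-70, 45, 0], "angular": [0, 0, 0]}, {"grip": 0.42, "xyz": [-70, 45, 0], "angular": [0, 0, 0]}]}}

```text
time_s: 24.8
tcp_pos: [0.4029, 0.2501, 0.2267]
ee_rot: [[0.793, -0.61, 0.001], [-0.61, -0.793, 0.001], [0.0, -0.002, -1.0]]
wrist_force: [-0.3, 0.5, -0.7]
gripper_width: 0.423
gripper_force: 0.0
```

Run:
```python
from h import *
np.set_printoptions(precision=4,suppress=True,linewidth=180)
C=cam('wrist'); print(r.sense()['tcp_pos'])
q=proj(C,(.485,.243,.109)); print('knob top pred px',q, 'if 5mm high',proj(C,(.485,.243,.114)))
u,v=q.astype(int); x0,y0=max(u-80,0),max(v-60,0)
cv2.imwrite('pics/w11.png',cv2.resize(C[0][y0:y0+150,x0:x0+200,::-1],None,fx=4,fy=4)); print(x0,y0)
```

```text
[0.403  0.25   0.2263]
knob top pred px [256.8972 112.9818] if 5mm high [255.7551 113.3465]
176 52
```

View pics/w11.png

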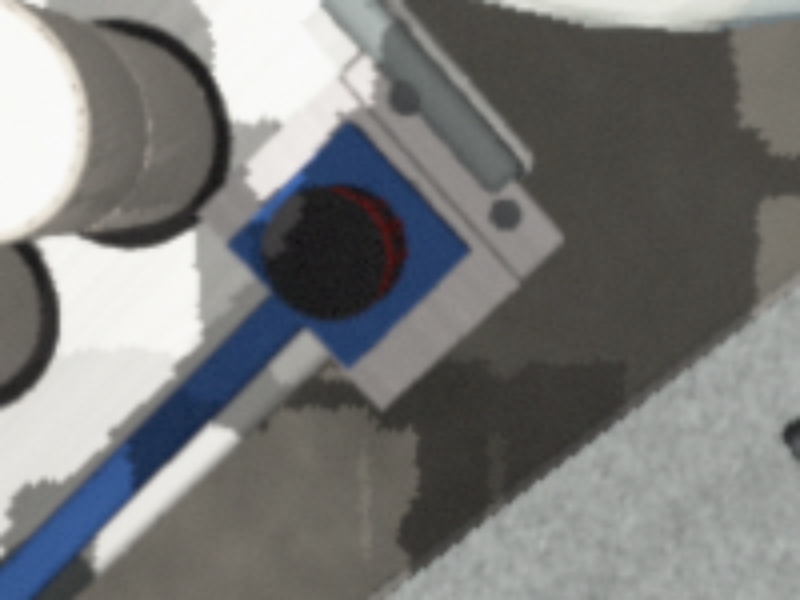

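The knob is at crop (333,250), sitting upright and flush on the eye, and the bar lies over the keeper with the bottles still standing. Handing in.

```bash
python3 -c "
from station import r
print(r.finish_job())"
```

```text
the job is handed in; nothing more can be done
None
```

The bar is shut, the pin is through the bar's eye and the keeper's hole with its knob home on the bar, the gripper has let go and backed away, and the job was handed in at about 25 s; no verdict came back.

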